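# Offer a hinged rail up to its jamb and hold the knuckles in line

### The job

One of the two loose wooden rails has a hinge leaf with a single knuckle in the middle: pick it up, bring that knuckle into the gap between the two knuckles on the fixed jamb block so that the three holes line up and a hinge pin could be slid straight through. Finish while still holding the rail there in the gripper, in the air and not resting on the jamb or anything else. Leave the other rail, the pin, the jar and the screwdriver where they lie.

Things in the scene. Friction and masses are not known exactly. Their poses are not given: they have to be found in the camera images.
- jamb: Jamb block fixed to the bench: wood 70 (x) x 96 (y) x 80 mm high, steel hinge leaf on top. Origin: centre of underside. On its -x side, which roughly faces the robot, two steel knuckles (tubes 24 mm outside, 14 mm bore, 24 mm long, axis along y) stand out, axis 18 mm from the face; knuckle tops, the highest point, at 104 mm. Brackets at the +x foot reach x = +70 mm.
- jamb_bore (a point): Point on the axis of the jamb's two knuckles, midway in the 36 mm gap between them: x = -53, y = 0, z = +92 mm from the jamb's origin. The gap is open from above, below and the -x side. Axes as the jamb's: y along the bore, -x away from the block, z up.
- rail: Loose rail to pick up: wood 120 (x) x 40 (y) x 30 mm high, flat on the bench. Origin: centre of underside. Steel leaf on top (36 mm wide, top at 35 mm) with one knuckle in the middle beyond the +x end (top at 54 mm). About 0.25 kg (varies), centre of mass about 20 mm from the origin towards the knuckle. Grip it from above across the 40 mm wood, e.g. at x = +25 mm.
- rail_bore (a point): Centre of the bore of the rail's knuckle (tube 24 mm outside, 14 mm bore, 30 mm long, axis along y): x = +78, y = 0, z = +42 mm from the rail's origin. Axes as the rail's: y along the bore, +x from the wood towards the knuckle, z up. At the end its +x points the same way as jamb_bore's.
- spare_rail: Bystander: the other loose rail, same wood (120 x 40 x 30 mm, origin at centre of underside), but its leaf is 76 mm wide with two knuckles and a gap between them at the +x end, so it does not fit the jamb. One rail lies to the left, one to the right of the jamb; which is which varies.
- pin: Bystander: L-shaped steel hinge pin, 8 mm thick, 98 mm long, lying on the bench between robot and jamb. Origin: on the bench under the middle of its long leg.
- screw_jar: Bystander: small glass jar with a dark lid, 60 mm across, 60 mm high. Origin: centre of its underside.
- screwdriver: Bystander: screwdriver lying on the bench.
Things that resemble listed ones, but are neither listed nor needed, are in the scene too. What is shaped like the rail but orange or red is not meant. Leave any purple look-alike of the jamb alone.

How it is judged:
On the way:
1. the single-knuckle rail is held in the gripper, clear of the bench (height (world z) of rail above 0.03 m and contact force between the fingers and rail above 2 N), for 0.2 s.
At the end, for the whole second after the job is handed in: Bore centres within 5.5 mm and bore axes within 0.1 rad of each other, so that an 8 mm pin would pass; rail still, squeezed by the fingers (over 2 N), pressing on the jamb with under 2 N; spare rail, pin, jar and screwdriver within 30 mm of where they began (distance between rail_bore and jamb_bore below 0.0055 m and angle between the y axis of rail_bore and the y axis of jamb_bore, either way round below 0.1 rad and height (world z) of rail_bore above 0.08 m and contact force between the fingers and rail above 2 N and contact force between rail and jamb below 2 N and linear speed of rail below 0.02 m/s and distance of each of spare_rail, pin, screw_jar, screwdriver from where it was at the start of the episode below 0.03 m); the arm keeps its last pose, push and grip.
It fails at once if the spare rail, pin, jar or screwdriver is pushed away by more than 30 mm (distance of any of spare_rail, pin, screw_jar, screwdriver from where it was at the start of the episode above 0.03 m).
It also fails if it takes over 48 s, if anything falls off the work surface, if the arm or the gripper's body presses on something with over 40 N, if the wrist force passes 120 N, or if a joint passes its speed limit or range.

### The arm

A 6-joint arm with a two-finger parallel gripper is mounted at the origin on the work surface. World frame = base frame: x ahead of the robot, y to its left, z up, the work surface at z = 0. Lengths are in m, angles in rad, forces in N, time in s.
With the tool pointing down it reaches from about 0.35 to 0.975 m from the base axis. Payload 7.1 kg.
Tool frame: the origin (TCP) lies at the very end of the fingers, on their centre line; the grasp point (between the pads) lies 19 mm behind it; y points along the fingers, z is the direction in which the jaws open and shut, and the axes are right-handed (so a half turn about y gives the same grasp; the last joint's range is limited). The gripper opens to 88 mm and grips with 3 to 60 N. Pads are 20 mm wide; open, the fingers measure 115 mm over their backs; the gripper's body (75 mm by 178 mm) begins 61 mm behind the grasp point.
Start: joints at [-1.178, 0.423, 1.63, -0, 1.089, -0.019], TCP at [0.25, -0.573, 0.2] pointing down, gripper open.
Joint ranges: [-3, 3], [-0.9, 2.11], [0.09, 2.58], [-1.31, 4.45], [0.11, 2.69], [-2.54, 2.54]. Speed limits (rad/s): [2.39, 2.39, 3.01, 3.14, 3.14, 3.14].

### API

Orientations are given as a 3x3 rotation matrix whose columns are the frame's x, y, z axes.
In Python, from cell import ctrl, kinematics, optics, order gives the robot as it stands. Calls block until the motion is done:
- ctrl.move_to(position, orientation): joint-space move of the TCP to a pose.
- ctrl.line_to(position, attitude=None, feed=0.15, f_stop=None): straight line of the TCP; attitude=None keeps the orientation; feed is the mean speed in m/s. With f_stop (N) it stops when the force on the tool has changed by that much, and returns True; else False.
- ctrl.movej(angles): joint-space move.
- ctrl.open_gripper() and ctrl.close(squeeze=None): open the fingers fully, or close them until they stop; squeeze is the grip in N (None keeps the last).
- ctrl.sleep(seconds).
- kinematics.ik(position, orientation): joint angles nearest the present ones, or None.
- optics.capture(name): name is "scene" or "top"; returns (picture, depth): 384x512x3 uint8, blue, green, red; 384x512 float32, m along the optical axis (not along the pixel's ray), 0 where there is no reading.
- optics.camera_params(name): a dict with "fx", "fy", "cx", "cy" (pixels), "R" (3x3) and "t" (3): a world point X has camera coordinates R X + t. Camera axes: x right, y down, z forward; pixel columns grow to the right and rows downward; lengths in m; the calibration is good to about 2 mm. A picture is of the moment at which its call begins. camera_params takes no time and is no camera call.
A pose or a line that the arm cannot do raises ctrl.IKError and nothing moves.
- order.close_job(): hands the job in, once; it reports no verdict.
Trained networks look in the newest picture that a camera, given by its name, has taken for a name from the list of things; names that differ only in an ending like _2 or _b are one class to them, and where a whole thing is asked for, a point or a joint stands for the part that bears it (a point fixed in the world has none). Each returns a list of dicts, best first, with "score" (0 to 1); they miss things now and then, are a little off and sometimes report something else, mostly with a low value. They report only what shows in the picture. A call takes as long as a camera call. They do not tell look-alikes from the thing itself.
- optics.look_for(camera, thing): "bbox" ([left, top, right, bottom] in pixels, round what is visible of it).
- optics.mark_of(camera, thing): "centre" ([column, row] in pixels: a listed point, or the origin of a listed thing).
Readings, each from a call of its own:
- ctrl.read_clock(): time.
- ctrl.read_joint_pos(): joint angles.
- ctrl.read_joint_vel(): joint speeds.
- ctrl.read_tau(): joint torques, N m.
- ctrl.read_ee_pos(): TCP position.
- ctrl.read_ee_rot(): TCP orientation.
- ctrl.read_ft_force(): force on the tool from outside, world axes, zero at the start.
- ctrl.read_moment(): the same for the moment, N m.
- ctrl.read_opening(): finger opening in m.
Only numpy, scipy, OpenCV 4.12 (cv2) and the standard library are available. Lean on these libraries where they do the work, as an engineer would, in place of code of your own. Each camera call takes 0.05 s, during which the arm holds its last target. There are 200 camera calls.

## Working session

There is one attempt and no reset: what is moved stays moved. The work goes in short steps, each a Python script; the robot and the scene stay as the last script left them, time stands still between calls to the robot, and variables do not carry over. Pictures are saved under pics/ and viewed, about 8 in all and at most 12, crops included, and the job is handed in when it is done.

```bash
mkdir -p pics; ls; python3 - <<'E'
from cell import ctrl,kinematics,optics,order
import cv2,numpy as np
for c in("scene","top"):
    im,d=optics.capture(c); cv2.imwrite(f"pics/{c}0.png",im); np.save(f"{c}0.npy",d)
    p=optics.camera_params(c); print(c,p)
    for t in("jamb","jamb_bore","rail","rail_bore","spare_rail"):
        print(t,[(np.round(r["centre"]),round(r["score"],2)) for r in optics.mark_of(c,t)])
im=np.vstack([cv2.imread("pics/scene0.png"),cv2.imread("pics/top0.png")])
E
```

```text
pics
scene {'fx': 375.37243390308674, 'fy': 375.37243390308674, 'cx': 259.16437490860267, 'cy': 192.5218308764801, 'R': array([[ 0.24621547,  0.96918322,  0.00786371],
       [ 0.52536012, -0.12663781, -0.84140336],
       [-0.81447817,  0.2112978 , -0.5403504 ]]), 't': array([-0.1870223 , -0.25986741,  1.56369052])}
jamb [(array([284., 268.]), 0.62), (array([251., 219.]), 0.59)]
jamb_bore [(array([242., 179.]), 0.75), (array([278., 223.]), 0.7), (array([233., 179.]), 0.42)]
rail [(array([324., 184.]), 0.86), (array([374., 179.]), 0.84), (array([273., 167.]), 0.6)]
rail_bore [(array([336., 189.]), 0.77), (array([295., 152.]), 0.69)]
spare_rail [(array([129., 202.]), 0.56)]
top {'fx': 366.37060807112374, 'fy': 366.37060807112374, 'cx': 252.56041355992983, 'cy': 190.47595387963585, 'R': array([[ 0.02953122, -0.99954684,  0.00583307],
       [-0.99271753, -0.03001029, -0.11666739],
       [ 0.11678957, -0.00234526, -0.99315391]]), 't': array([0.04976906, 0.60278963, 0.90013575])}
jamb [(array([269., 102.]), 0.97), (array([272., 184.]), 0.73)]
jamb_bore [(array([266., 109.]), 0.88), (array([280., 199.]), 0.72)]
rail [(array([214., 291.]), 0.81), (array([169., 222.]), 0.76), (array([110., 214.]), 0.71)]
rail_bore [(array([279., 199.]), 0.73), (array([109., 243.]), 0.72), (array([170., 192.]), 0.69), (array([182., 284.]), 0.61)]
spare_rail [(array([405., 250.]), 0.72)]
```

View pics/top0.png

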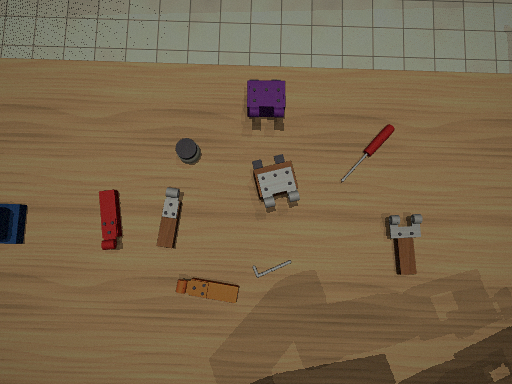

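View pics/scene0.png

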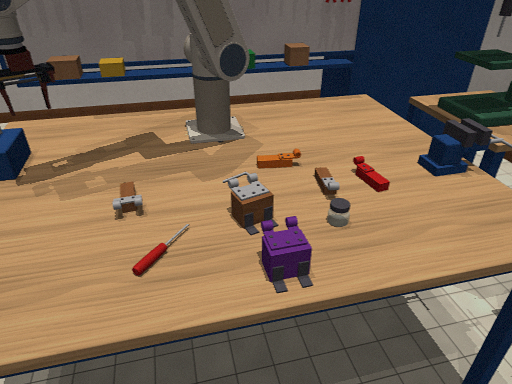

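The top view shows:
- **Single-knuckle wooden rail:** (170,217), with its knuckle at (173,192).
- **Rail look-alikes:** red rail (110,218), orange rail (208,290), and the two-knuckle spare (405,245).
- **Jamb:** wooden block at (276,182), knuckles at (268,202) and (294,197). The purple look-alike is at (266,100).

I choose the wooden rail at (170,217). Next I fit its shape to the depth data and check it with one close crop.

```bash
cat > h.py <<'E'
from cell import ctrl,kinematics,optics,order
import cv2,numpy as np
from scipy.optimize import least_squares
from scipy.spatial.transform import Rotation as Rot
def cloud(c,d):
    p=optics.camera_params(c); v,u=np.nonzero(d>0); z=d[v,u]
    X=np.c_[(u-p["cx"])/p["fx"]*z,(v-p["cy"])/p["fy"]*z,z]
    return (X-p["t"])@p["R"]
def box(P,lo,hi):
    c=(np.array(lo)+hi)/2; q=abs(P-c)-(np.array(hi)-lo)/2
    return np.linalg.norm(np.maximum(q,0),axis=1)+np.minimum(q.max(1),0)
def cyl(P,x,z,y0,y1,r=.012):
    q=np.c_[np.hypot(P[:,0]-x,P[:,2]-z)-r,abs(P[:,1]-(y0+y1)/2)-(y1-y0)/2]
    return np.linalg.norm(np.maximum(q,0),axis=1)+np.minimum(q.max(1),0)
def rail(P): return np.minimum.reduce([box(P,[-.06,-.02,0],[.06,.02,.03]),box(P,[0.0,-.018,.03],[.07,.018,.035]),cyl(P,.078,.042,-.015,.015)])
def jamb(P): return np.minimum.reduce([box(P,[-.035,-.048,0],[.035,.048,.08]),box(P,[-.035,-.042,.08],[.03,.042,.085]),cyl(P,-.053,.092,-.042,-.018),cyl(P,-.053,.092,.018,.042)])
def Rz(a): return Rot.from_euler("z",a).as_matrix()
def fit(P,sdf,x0,zfree=True):
    f=lambda s: sdf((P-[s[0],s[1],s[3]*zfree])@Rz(s[2]))
    r=least_squares(f,x0,loss="soft_l1",f_scale=.002,x_scale=[.01,.01,.1,.01]); 
    return r.x,np.median(abs(f(r.x)))
def pix(c,X):
    p=optics.camera_params(c); q=p["R"]@X+p["t"]; return [p["fx"]*q[0]/q[2]+p["cx"],p["fy"]*q[1]/q[2]+p["cy"]]
E
python3 - <<'E'
from h import *
C={c:cloud(c,np.load(c+"0.npy")) for c in("scene","top")}
def near(u,v,z):
    p=optics.camera_params("top"); r=np.array([(u-p["cx"])/p["fx"],(v-p["cy"])/p["fy"],1])@p["R"]; o=-p["R"].T@p["t"]
    return (o+r*(z-o[2])/r[2])[:2]
im=cv2.imread("pics/top0.png")
for n,sdf,uv,uk,zc,rad,zm in(("rail",rail,(170,217),(173,192),.03,.11,.012),("jamb",jamb,(276,182),(281,200),.085,.10,.04)):
    g=near(*uv,zc);k=near(*uk,zc+.01);d=(k-g)*(1 if n=="rail" else -1);yaw=np.arctan2(d[1],d[0])
    S={c:P[(np.hypot(*(P[:,:2]-g).T)<rad)&(P[:,2]>zm)&(P[:,2]<.13)] for c,P in C.items()}
    S["both"]=np.vstack(list(S.values()))
    for c,P in S.items():
        s,m=fit(P,sdf,[*g,yaw,0]); print(n,c,len(P),"guess",np.round([*g,yaw],3),"fit",np.round(s,4),"med",round(m,4))
    b=np.array([.078,0,.042]) if n=="rail" else np.array([-.053,0,.092])
    o=np.array([s[0],s[1],s[3]])
    print("bore",o+Rz(s[2])@b)
    for q in(b,b*0,b+[0,.015,0],b-[0,.015,0]): cv2.circle(im,tuple(int(round(i)) for i in pix("top",o+Rz(s[2])@q)),1,(0,255,0),-1)
P=C["top"]; print("z of bench",np.percentile(P[(abs(P[:,0]-.5)<.03)&(abs(P[:,1]+.1)<.03)][:,2],[10,50,90]))
cv2.imwrite("pics/fit.png",cv2.resize(im[130:270,130:330],None,fx=4,fy=4,interpolation=cv2.INTER_CUBIC))
E
```

```text
rail scene 382 guess [ 0.527  0.276 -0.099] fit [ 0.5124  0.28   -0.1149  0.0011] med 0.0007
rail top 960 guess [ 0.527  0.276 -0.099] fit [ 0.5122  0.2802 -0.1124  0.0007] med 0.0009
rail both 1342 guess [ 0.527  0.276 -0.099] fit [ 0.5123  0.2801 -0.1131  0.0008] med 0.0008
bore [0.58984597 0.27128147 0.04278286]
jamb scene 1284 guess [0.618 0.012 0.268] fit [0.6279 0.013  0.2663 0.0009] med 0.0008
jamb top 1412 guess [0.618 0.012 0.268] fit [0.6273 0.0131 0.2693 0.0008] med 0.0009
jamb both 2696 guess [0.618 0.012 0.268] fit [0.6278 0.013  0.2669 0.0008] med 0.0008
bore [ 0.57663573 -0.00097423  0.09283674]
z of bench [-0.00166453  0.00053212  0.00273376]
```

View pics/fit.png

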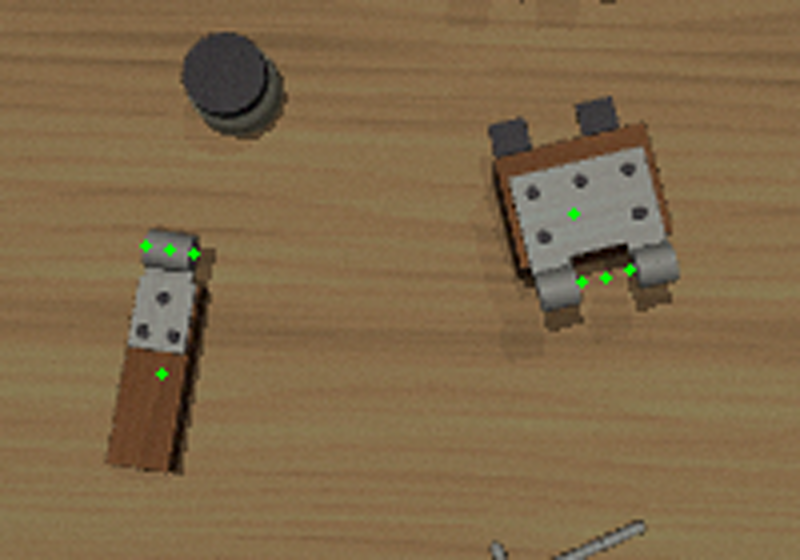

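The crop confirms a wooden rail with a single centre knuckle. The fitted points sit on its knuckle at (170,250) and in the jamb gap at (605,278), and both cameras agree to within 1 mm. Picking it up now.

```bash
cat >> h.py <<'E'
RS=np.array([.5123,.2801,-.1131,.0008]); JS=np.array([.6278,.0130,.2669,.0008])
def tool(a,sgn):
    y=np.array([0,0,-1.]); z=sgn*Rz(a)[:,1]; return np.c_[np.cross(y,z),y,z]
G=np.array([.025,0,.006])   # nominal TCP in rail frame
E
python3 - <<'E'
from h import *
o=np.array([RS[0],RS[1],RS[3]]); g=o+Rz(RS[2])@G
bj=np.array([JS[0],JS[1],JS[3]])+Rz(JS[2])@[-.053,0,.092]
e=bj+Rz(JS[2])@(G-[.078,0,.042])
q={}
for s in(1,-1):
    print(s,kinematics.ik(g,tool(RS[2],s)),kinematics.ik(e,tool(JS[2],s)),kinematics.ik(e+Rz(JS[2])@[-.08,0,.08],tool(JS[2],s)))
    q[s]=kinematics.ik(g,tool(RS[2],s)) is not None and max(abs(kinematics.ik(g,tool(RS[2],s))[5]),abs(kinematics.ik(e,tool(JS[2],s))[5]))
s=min(q,key=lambda k:q[k] or 9); print("sign",s); open("sgn","w").write(str(s))
T=tool(RS[2],s)
ctrl.move_to(g+[0,0,.19],T); ctrl.line_to(g+[0,0,.06],feed=.15)
print("stop",ctrl.line_to(g,feed=.06,f_stop=15),ctrl.read_ee_pos(),g)
ctrl.close(40); print("open",ctrl.read_opening())
ctrl.line_to(g+[0,0,.12],feed=.1); ctrl.sleep(.3)
print("open",ctrl.read_opening(),ctrl.read_ft_force(),ctrl.read_clock())
E
```

```text
1 [ 4.56845901e-01  6.61899288e-01  1.76735546e+00 -4.44089210e-16
  7.12337909e-01 -1.00085043e+00] [-5.10868726e-02  4.97158766e-01  1.93498207e+00 -4.44089210e-16
  7.09451813e-01 -1.88878320e+00] [-1.06697830e-01  2.64725591e-01  2.05510274e+00 -4.44089210e-16
  8.21764320e-01 -1.94439416e+00]
-1 [ 4.56845901e-01  6.61899288e-01  1.76735546e+00 -4.44089210e-16
  7.12337909e-01  2.14074223e+00] [-5.10868726e-02  4.97158766e-01  1.93498207e+00 -4.44089210e-16
  7.09451813e-01  1.25280945e+00] [-1.06697830e-01  2.64725591e-01  2.05510274e+00 -4.44089210e-16
  8.21764320e-01  1.19719850e+00]
sign 1
stop False [0.53744584 0.27743065 0.00714417] [0.53714028 0.27727852 0.0068    ]
open 0.03516857813029453
open 0.035260428334198506 [-0.14178783 -0.18276726 -2.74867785] 8.475
```

```bash
cat >> h.py <<'E'
S=int(open("sgn").read())
BJ=np.array([JS[0],JS[1],JS[3]])+Rz(JS[2])@[-.053,0,.092]
E0=BJ+Rz(JS[2])@(G-[.078,0,.042])
TJ=tool(JS[2],S)
def see(tag):
    """6-dof fit of the held rail; returns rotvec error in the jamb frame and bore minus jamb bore in the jamb frame"""
    p=np.array(ctrl.read_ee_pos()); R=Rz(JS[2]); o=p-R@G; out={}
    Q={}
    for c in("scene","top"):
        im,d=optics.capture(c); cv2.imwrite(f"pics/{c}{tag}.png",im)
        P=(cloud(c,d)-o)@R; k=rail(P)<.007
        k&=~((abs(P[:,0]-.025)<.016)&(abs(P[:,1])>.014))&(P[:,2]<.06)   # fingers
        Pj=((cloud(c,d)-[JS[0],JS[1],JS[3]])@R); k&=jamb(Pj)>.003
        Q[c]=P[k]
    Q["both"]=np.vstack(list(Q.values()))
    for c,P in Q.items():
        f=lambda s: rail((P-s[3:])@Rot.from_rotvec(s[:3]).as_matrix())
        r=least_squares(f,np.zeros(6),loss="soft_l1",f_scale=.002,x_scale=[.1]*3+[.01]*3); s=r.x
        b=R.T@(o-BJ)+s[3:]+Rot.from_rotvec(s[:3]).apply([.078,0,.042])
        print(c,len(P),"rot",np.round(s[:3],3),"off mm",np.round(1e3*s[3:],1),"bore-bj mm",np.round(1e3*b,1),"med",round(np.median(abs(f(s))),4))
    return s[:3],b
E
python3 - <<'E'
from h import *
B=Rz(JS[2])@np.array([-.07,0,0])
ctrl.move_to(E0+B+[0,0,.08],TJ); ctrl.line_to(E0+B,feed=.1); ctrl.sleep(.4)
print(ctrl.read_ee_pos()-E0-B,ctrl.read_opening(),ctrl.read_clock())
see("1")
a=cv2.imread("pics/top1.png")[150:270,210:340];b=cv2.imread("pics/scene1.png")[130:250,190:320]
cv2.imwrite("pics/c1.png",cv2.resize(np.hstack([a,b]),None,fx=3,fy=3))
E
```

```text
[ 1.39335584e-04 -3.00625045e-05  2.50889423e-04] 0.03517294172676558 11.0417
scene 371 rot [-0.005 -0.    -0.002] off mm [-0.1 -0.6 -0.3] bore-bj mm [-70.   -0.6   0. ] med 0.0008
top 35 rot [-0.008  0.004 -0.047] off mm [-0.5  4.8 -0.4] bore-bj mm [-70.3   1.4  -0.4] med 0.0007
both 406 rot [-0.006  0.001 -0.   ] off mm [-0.2 -0.6 -0.3] bore-bj mm [-70.   -0.5  -0.1] med 0.0008
```

View pics/c1.png

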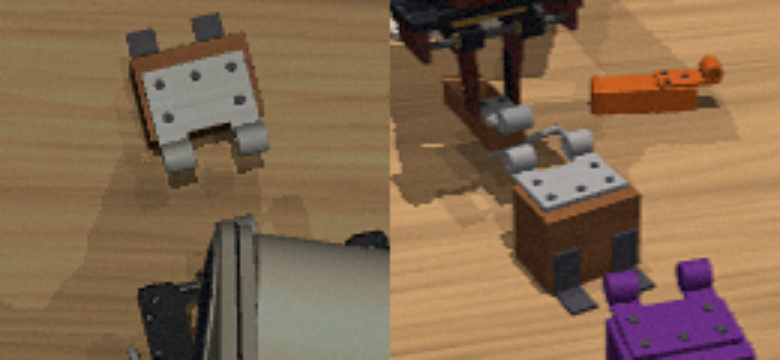

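The picture shows the rail held level in front of the gap: its knuckle is at (515,118) in the right half, the jamb knuckles at (520,157) and (578,140). The fit is within 1 mm of expected, apart from the top camera, where the arm hides most of the rail. Inserting with a force stop.

```bash
python3 - <<'E'
from h import *
f0=np.array(ctrl.read_ft_force())
t=E0+Rz(JS[2])@[0,.0005,0]
print("stop",ctrl.line_to(t,feed=.035,f_stop=6)); ctrl.sleep(.6)
print(ctrl.read_ee_pos()-t,"dF",ctrl.read_ft_force()-f0,ctrl.read_opening(),ctrl.read_clock())
see("2")
a=cv2.imread("pics/top2.png")[150:270,210:340];b=cv2.imread("pics/scene2.png")[130:250,190:320]
cv2.imwrite("pics/c2.png",cv2.resize(np.hstack([a,b]),None,fx=3,fy=3))
E
```

```text
stop False
[-3.38863218e-05 -2.78668463e-06 -9.28702006e-06] dF [ 1.67005184  0.74173221 -0.34662515] 0.035572632294720644 13.8917
scene 294 rot [-0.01  -0.002  0.007] off mm [-0.1 -0.5 -0.2] bore-bj mm [-0.2  0.9 -0.1] med 0.0007
top 169 rot [ 0.023  0.025 -0.07 ] off mm [-41.1   0.9  -1.2] bore-bj mm [-40.4  -5.   -3.2] med 0.0008
both 463 rot [-0.005 -0.006  0.007] off mm [ 0.1 -0.4 -0.4] bore-bj mm [-0.2  0.8  0. ] med 0.0008
```

View pics/c2.png

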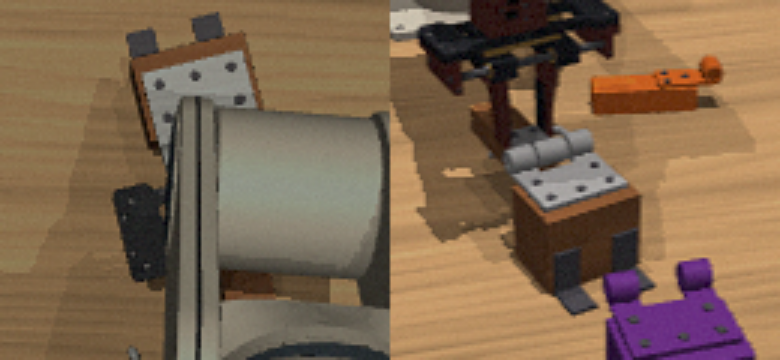

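The picture shows the three knuckles in one line at (515–590,150) in the right half, with the rail in the gap. The force changed by 1.8 N on the way in, so I check whether that comes from touching the jamb.

```bash
python3 - <<'E'
from h import *
R=Rz(JS[2]); f=lambda: np.round(R.T@np.mean([ctrl.read_ft_force() for _ in range(20)],0),2)
print("now",f())
for d in([0,-.0008,0],[0,-.0018,0],[-.001,-.0004,0],[-.003,-.0004,0],[0,-.0004,.0015],[0,-.0004,0]):
    ctrl.line_to(E0+R@np.array(d),feed=.01); ctrl.sleep(.4); print(d,f(),ctrl.read_clock())
E
```

```text
now [ 0.16  0.   -2.11]
[0, -0.0008, 0] [-0.41  0.13 -2.36] 14.675
[0, -0.0018, 0] [-0.25  1.24 -2.53] 15.325
[-0.001, -0.0004, 0] [-0.63 -0.33 -2.91] 16.05
[-0.003, -0.0004, 0] [ 0.96 -0.16 -1.88] 16.8
[0, -0.0004, 0.0015] [-0.22  0.24 -2.9 ] 17.6833
[0, -0.0004, 0] [ 0.16  0.11 -0.7 ] 18.3833
```

```bash
python3 - <<'E'
from h import *
R=Rz(JS[2]); F=[]
for _ in range(20): ctrl.sleep(.05); F.append(R.T@ctrl.read_ft_force())
print(np.mean(F,0),np.std(F,0)); s,b=see("3"); print("joint vel",np.abs(ctrl.read_joint_vel()).max())
for n in("spare_rail","pin","screw_jar","screwdriver"): print(n,[np.round(r["centre"]) for r in optics.mark_of("scene",n)][:2])
d=cv2.absdiff(cv2.imread("pics/scene3.png"),cv2.imread("pics/scene0.png")).max(2)
for n,(u,v,w,h) in dict(spare=(105,175,45,45),driver=(125,215,75,65),jar=(320,192,40,40)).items(): print(n,(d[v:v+h,u:u+w]>50).mean())
F=np.array(F); print("clock",ctrl.read_clock(),"opening",ctrl.read_opening())
if abs(F.mean(0)[:2]).max()<.8 and abs(F.mean(0)[2]+2.7)<1 and np.linalg.norm(b)<.003: order.close_job(); print("handed in")
E
```

```text
[ 0.02803909 -0.05992638 -2.35258704] [0.47106723 0.48440772 0.53581191]
scene 288 rot [0.005 0.004 0.005] off mm [ 0.  -0.4 -0.4] bore-bj mm [ 0.2 -0.6 -0.7] med 0.0007
top 167 rot [-0.032  0.037 -0.031] off mm [-29.7  -0.6  -1.2] bore-bj mm [-28.2  -2.2  -4.1] med 0.001
both 455 rot [-0.009 -0.001  0.002] off mm [ 0.2 -0.6 -0.6] bore-bj mm [ 0.1 -0.5 -0.5] med 0.0008
joint vel 0.0014922612187172478
spare_rail []
pin []
screw_jar [array([339., 222.])]
screwdriver [array([166., 248.])]
spare 0.0
driver 0.0
jar 0.054375
clock 19.6833 opening 0.03508840906923689
the job is handed in; nothing more can be done
handed in
```

I picked up the single-knuckle rail, put its knuckle into the jamb's gap, and handed the job in at 19.7 s with the rail still held in the air. The interface gives no verdict, so these are my own last checks:

- **Alignment:** using both cameras, the bore centres were about 0.7 mm apart (limit 5.5 mm). The rail was turned less than 0.01 rad from the jamb (limit 0.1 rad).
- **Contact with the jamb:** the sideways force averaged about 0 N, and the vertical force of −2.4 N was close to the rail's own weight (−2.7 N just after the lift). I saw no sign of it pressing on the jamb. Single force readings are noisy, by about 0.5 N, which is my reading of the 1.8 N change seen on the way in.
- **Grip:** I set a 40 N squeeze and the finger opening stayed at about 35 mm. That is below the nominal 40 mm wood width and I did not find out why, but the rail did not slip.

**Checks that disagreed or failed:**
- **Top camera:** its fit on its own was 28 mm off at the end. The arm hid most of the rail from it, so I relied on the scene camera.
- **Bystanders:** the spare rail and screwdriver areas of the picture were unchanged. About 5% of the jar area changed, which I take to be a shadow. The last detector calls did not find the spare rail or the pin, so I have no final measurement of the pin. The arm never came down to bench level near it.

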